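Put the breakfast things into their fitted stands

ROBOT

A 6-joint arm with a two-finger parallel gripper is mounted at the origin on a cart in front of the work surface, level with it; the furniture and walls round the work are solid. World frame = base frame: x ahead of the robot, y to its left, z up, the work surface at z = 0. Lengths are in m, angles in rad, forces in N, time in s.
With the tool pointing down it reaches from about 0.325 to 0.85 m from the base axis. Payload 15.5 kg.
Tool frame: the origin (TCP) lies on the mounting face of the last link; the fingertips stand 191 mm ahead of it and the grasp point (between the pads) lies 172 mm ahead of it (arm.grip_point_offset is the distance from the TCP to the grasp point, in m); z points along the fingers, y is the line along which they close (so a half turn about z gives the same grasp; the last joint's range is limited). The gripper opens to 91 mm and grips with 3 to 60 N. Pads are 32 mm wide; open, the fingers measure 118 mm over their backs; the gripper's body (76 mm by 178 mm) begins 60 mm behind the grasp point.
Start: joints at [-1.258, 0.494, 1.345, -0, 1.302, -0.096], TCP at [0.248, -0.574, 0.405] pointing down, gripper open.
Joint ranges: [-2.91, 2.91], [-0.82, 2.16], [0.22, 2.67], [-1.22, 4.37], [0.12, 2.79], [-3.08, 3.08]. Speed limits (rad/s): [1.89, 1.89, 2.57, 3.01, 3.01, 3.01].

INTERFACE

Orientations are given as a 3x3 rotation matrix whose columns are the frame's x, y, z axes.
In Python, from plant import arm gives the robot as it stands.
- The arm moves only by the shell command python3 -m crank 'ROWS' [FORCE]. ROWS is text: rows parted by semicolons, each of 7 numbers parted by spaces: the opening, from -1 (shut) to 1 (fully open), then the shift along the tool's x, y, z normalised to -1 to 1, where 1 is 2 cm, then the turn, a rotation vector about the tool's x, y, z normalised to -1 to 1, where 1 is 0.08 rad. In form: jaw tx ty tz wx wy wz; .... A call has 1 to 8 rows; each row shifts and turns the commanded pose from where the row before left it, along the tool's axes as they then stand; what a row does not reach is not made up. A row lasts 1/8 s, in which the tool goes at most 62.5 mm and 10.7 degrees, less where a joint would pass 70% of its speed; a pose out of reach is approached as far as the arm can. A call with a number of a shift or a turn outside -1 to 1 is refused whole. A call with a gripper value outside its range is refused whole. The fingers move at their own pace and stop on an object; FORCE is the grip in N (left out, the last holds). Time passes only in rows, so rows that do not move let the fingers close. It gives the time, the measured TCP pose, the force, the opening and the grip force at its end, in the units of the state.
- arm.get_state(): the state, without advancing time (a new reading comes with each control period).
- arm.capture(name): name is "side" or "top" or "wrist"; returns (picture, depth): 384x512x3 uint8, blue, green, red; 384x512 float32, m along the optical axis (not along the pixel's ray), 0 where there is no reading.
- arm.get_calibration(name): a dict with "fx", "fy", "cx", "cy" (pixels), "R" (3x3) and "t" (3): a world point X has camera coordinates R X + t. Camera axes: x right, y down, z forward; pixel columns grow to the right and rows downward; lengths in m; the calibration is good to about 2 mm. A picture is of the moment at which its call begins: read the wrist's pose just before it. get_calibration takes no time and is no camera call; for the wrist camera it gives the pose at the moment of the call.
- arm.job_done(): hands the job in; it is judged then, once.
Trained networks look in the newest picture that a camera, given by its name, has taken for a name from the list of things; names that differ only in an ending like _2 or _b are one class to them, and where a whole thing is asked for, a point or a joint stands for the part that bears it (a point fixed in the world has none). Each returns a list of dicts, best first, with "p" (0 to 1); they miss things now and then, are a little off and sometimes report something else, mostly with a low value. They report only what shows in the picture. A call takes as long as a camera call.
- arm.outline_of(camera, query): "mask" (384x512 bool, what is visible of it) and "extent" ([left, top, width, height] in pixels, round what is visible of it).
The state is a dict: "clock": time; "q": joint angles; "qvel": joint speeds; "joint_torque": joint torques, N m; "position": TCP position; "eef_rot": TCP orientation; "ft_force": force on the tool from outside, world axes, zero at the start; "wrist_torque": the same for the moment, N m; "finger_gap": finger opening in m; "grip_force": force on a finger pad.
Only numpy, scipy, OpenCV 4.12 (cv2) and the standard library are available. Lean on these libraries where they do the work, as an engineer would, in place of code of your own. Each camera call takes 0.05 s, during which the arm holds its last target. There are 200 camera calls.

TASK

Tidy the worktop after breakfast: put the spice jar, the honey jar, the canister and the tea carton each into the wooden stand whose recess matches its shape and size, standing upright and fully down on the floor of the recess. Set them down rather than dropping them, do not tip any of them over, and leave the teaspoon and the tea light where they are.

Things in the scene. Friction and masses are not known exactly. Their poses are not given: they have to be found in the camera images.
- small_round_stand: Fixed low stand of brown wood, its recess lined with lighter cork, 16 mm high in all, open above. Round, 71 mm across outside; round recess 61 mm across, the smallest. The recess floor lies 5 mm above the worktop, so the recess is 11 mm deep. Its fit leaves about 8 mm of play on every side of the spice jar. Origin: centre of the underside; z up.
- medium_round_stand: Fixed low stand of brown wood, its recess lined with lighter cork, 16 mm high in all, open above. Round, 89 mm across outside; round recess 79 mm across. The recess floor lies 5 mm above the worktop, so the recess is 11 mm deep. Its fit leaves about 8 mm of play on every side of the honey jar. Origin: centre of the underside; z up.
- large_round_stand: Fixed low stand of brown wood, its recess lined with lighter cork, 16 mm high in all, open above. Round, 113 mm across outside; round recess 103 mm across, the largest. The recess floor lies 5 mm above the worktop, so the recess is 11 mm deep. Its fit leaves about 8 mm of play on every side of the canister. Origin: centre of the underside; z up.
- square_stand: Fixed low stand of brown wood, its recess lined with lighter cork, 16 mm high in all, open above. Square, 89 mm a side outside; square recess 79 mm a side. The recess floor lies 5 mm above the worktop, so the recess is 11 mm deep. Its fit leaves about 8 mm of play on every side of the tea carton. Origin: centre of the underside; z up; x and y parallel to its sides.
- spice_jar: Loose slim round glass spice jar with a dark screw cap, standing upright: 45 mm across and 105 mm high, the slimmest of the things; can be gripped at any height from 50 to 100 mm. About 0.11 kg. Origin: centre of the underside; z up.
- honey_jar: Loose round glass honey jar with a wide black lid, standing upright: 63 mm across and 94 mm high; can be gripped round the body or lid from 45 to 90 mm up. About 0.33 kg. Origin: centre of the underside; z up.
- canister: Loose round pale grey canister with a flat wooden lid, fixed on, standing upright: 87 mm across, too wide to grip by its body. The lid's top is 103 mm up and carries in its centre a round wooden knob, 20 mm across, from 103 to 120 mm up, strong enough to lift it by. About 0.35 kg. Origin: centre of the underside; z up.
- tea_carton: Loose upright carton with a square footprint: 63 mm a side and 100 mm high, firm enough to grip by two opposite sides. About 0.07 kg. Origin: centre of the underside; z up, x and y at right angles to its sides.
- teaspoon: Bystander: loose metal teaspoon lying flat between the near and the far row: the four things and four stands stand mixed in two rows of four that run left to right, the rows at least 165 mm apart and neighbours in a row at least 110 mm, centre to centre, nothing among them taller than the canister; 130 x 26 x 11 mm. Origin: centre of its underside.
- tea_light: Bystander: loose small round candle in a metal cup, 38 mm across and 15 mm high. Origin: centre of the underside; z up.

How it is judged:
By the outcome, as a careful person would: the job done as asked, in the order asked, and still so for the second after the job is handed in, with the robot touching nothing.
It also fails if it takes over 107 s, if anything falls off the work surface, if the arm or the gripper's body presses on something with over 40 N, if the wrist force passes 120 N, or if a joint passes its speed limit or range.

## Working session

There is one attempt and no reset: what is moved stays moved. The work goes in short steps, Python scripts to look and compute and a shell command to move; the robot and the scene stay as the last step left them, time stands still between calls to the robot, and variables do not carry over. Pictures are saved under pics/ and viewed, at most 14 in all, crops included, and the job is handed in when it is done.

```bash
ls; mkdir -p pics; cat > h.py <<'E'
import numpy as np, cv2
from plant import arm
def pts(cam,mask,depth,cal):
    v,u=np.nonzero(mask&(depth>0)); d=depth[v,u]
    c=np.stack([(u-cal['cx'])/cal['fx']*d,(v-cal['cy'])/cal['fy']*d,d],1)
    return (c-cal['t'])@cal['R']
E
python3 - <<'E'
from h import *
for c in ['top','side']:
    p,d=arm.capture(c); cal=arm.get_calibration(c); cv2.imwrite(f'pics/{c}0.png',p)
    np.savez(f'{c}0.npz',p=p,d=d,**cal)
    for n in ['small_round_stand','medium_round_stand','large_round_stand','square_stand','spice_jar','honey_jar','canister','tea_carton','teaspoon','tea_light']:
        for r in arm.outline_of(c,n)[:2]:
            P=pts(c,r['mask'],d,cal)
            if len(P)<5: continue
            t=np.percentile(P[:,2],95); T=P[P[:,2]>t-.012]
            lo=np.percentile(T[:,:2],2,0);hi=np.percentile(T[:,:2],98,0)
            print(c,n,round(r['p'],2),r['extent'],'ztop',t.round(3),'mid',((lo+hi)/2).round(3),'size',(hi-lo).round(3))
print(arm.get_state()['clock'],arm.get_state()['eef_rot'].round(3) if hasattr(arm.get_state()['eef_rot'],'round') else arm.get_state()['eef_rot'])
E
```

```text
pics
top small_round_stand 0.85 [217.4, 227.1, 39.2, 36.6] ztop 0.017 mid [0.438 0.082] size [0.064 0.066]
top small_round_stand 0.66 [359.6, 176.1, 17.9, 22.9] ztop 0.013 mid [ 0.543 -0.177] size [0.033 0.036]
top medium_round_stand 0.74 [337.8, 96.5, 51.9, 65.2] ztop 0.105 mid [ 0.642 -0.157] size [0.078 0.077]
top medium_round_stand 0.55 [202.8, 114.5, 48.0, 46.4] ztop 0.017 mid [0.641 0.093] size [0.082 0.081]
top large_round_stand 0.79 [135.3, 112.4, 61.3, 59.4] ztop 0.016 mid [0.637 0.212] size [0.104 0.104]
top large_round_stand 0.68 [217.5, 228.3, 38.0, 33.4] ztop 0.017 mid [0.438 0.082] size [0.064 0.064]
top square_stand 0.88 [267.3, 209.7, 55.3, 54.0] ztop 0.017 mid [ 0.448 -0.031] size [0.088 0.088]
top honey_jar 0.62 [139.2, 220.0, 46.1, 36.6] ztop 0.095 mid [0.449 0.209] size [0.055 0.056]
top canister 0.74 [338.6, 99.3, 54.4, 59.3] ztop 0.105 mid [ 0.642 -0.158] size [0.077 0.077]
top tea_carton 0.64 [285.9, 114.4, 31.8, 41.1] ztop 0.102 mid [ 0.627 -0.042] size [0.058 0.058]
top teaspoon 0.96 [172.3, 181.6, 64.3, 11.8] ztop 0.008 mid [0.542 0.139] size [0.019 0.12 ]
t
[... 456 characters left out ...]
p 0.018 mid [ 0.445 -0.029] size [0.09  0.091]
side spice_jar 0.81 [317.3, 135.1, 15.1, 46.6] ztop 0.107 mid [ 0.453 -0.155] size [0.036 0.031]
side spice_jar 0.21 [249.0, 121.9, 25.3, 49.1] ztop 0.105 mid [ 0.637 -0.153] size [0.073 0.074]
side honey_jar 0.91 [222.7, 193.8, 38.0, 65.7] ztop 0.095 mid [0.445 0.214] size [0.056 0.055]
side tea_carton 0.9 [225.0, 136.7, 33.9, 47.5] ztop 0.102 mid [ 0.626 -0.04 ] size [0.059 0.059]
side teaspoon 0.45 [204.5, 212.4, 17.2, 14.9] ztop 0.011 mid [0.543 0.174] size [0.026 0.056]
side tea_light 0.54 [288.2, 159.2, 14.1, 11.4] ztop 0.017 mid [ 0.541 -0.177] size [0.036 0.039]
1.1 [[ 0.918  0.397  0.   ]
 [ 0.397 -0.918 -0.   ]
 [ 0.     0.    -1.   ]]
```

```bash
python3 - <<'E'
from h import *
for c in ['top','side']:
    z=np.load(f'{c}0.npz'); d=z['d']; P=pts(c,d>0,d,z)
    def fit(n,x,y,r,lo,hi):
        m=(np.hypot(P[:,0]-x,P[:,1]-y)<r)&(P[:,2]>lo)&(P[:,2]<hi)
        if m.sum()<4: print(c,n,m.sum());return
        Q=P[m]; R=cv2.minAreaRect((Q[:,:2]*1000).astype(np.float32)); C=cv2.minEnclosingCircle((Q[:,:2]*1000).astype(np.float32))
        print(c,n,m.sum(),'rect',np.round(R[0],1),np.round(R[1],1),round(R[2],1),'circ',np.round(C[0],1),round(C[1],1),'zmed',np.median(Q[:,2]).round(3))
    fit('carton',.627,-.041,.06,.094,.11)
    fit('square',.447,-.03,.066,.011,.024)
    fit('spice',.45,-.155,.05,.09,.115)
    fit('knob',.64,-.155,.05,.113,.13)
    fit('lid',.64,-.155,.06,.095,.111)
    fit('honey',.447,.212,.05,.085,.1)
    fit('small',.437,.083,.055,.011,.024)
    fit('med',.64,.095,.055,.011,.024)
    fit('large',.636,.213,.065,.011,.024)
a=cv2.imread('pics/top0.png');b=cv2.imread('pics/side0.png')
cv2.imwrite('pics/both.png',cv2.resize(np.vstack([a[60:320],b[90:300]]),None,fx=1.25,fy=1.25))
E
```

```text
top carton 1195 rect [628.2 -42. ] [59.3 60.8] 88.3 circ [627.8 -42.3] 41.6 zmed 0.1
top square 493 rect [449.  -31.2] [88.9 89.1] 6.8 circ [448.9 -31. ] 61.1 zmed 0.015
top spice 599 rect [ 456.6 -161.6] [43.6 44.5] 64.1 circ [ 456.6 -161.5] 22.7 zmed 0.104
top knob 101 rect [ 643.  -157.9] [17.7 19.4] 4.6 circ [ 643.1 -158.3] 10.1 zmed 0.116
top lid 1832 rect [ 642.3 -158.1] [85.5 85.2] 87.6 circ [ 643.3 -158.4] 43.8 zmed 0.102
top honey 1052 rect [448.6 210. ] [61. 62.] 66.1 circ [448.3 210.4] 31.7 zmed 0.093
top small 286 rect [437.6  82.7] [69.9 67.4] 89.2 circ [437.5  82.6] 35.2 zmed 0.016
top med 383 rect [641.3  93.7] [87.2 87.7] 42.0 circ [641.7  94. ] 44.6 zmed 0.016
top large 503 rect [637.  212.8] [111.1 111.8] 45.1 circ [637.2 213.3] 56.5 zmed 0.015
side carton 305 rect [625.8 -41.5] [64.4 62.1] 85.8 circ [627.2 -41.5] 41.2 zmed 0.101
side square 357 rect [447.4 -30.7] [89.2 92.9] 6.6 circ [446.5 -30.7] 61.8 zmed 0.016
side spice 196 rect [ 454.3 -157.9] [42.5 41.9] 31.5 circ [ 455.2 -159.7] 23.2 zmed 0.104
side knob 21 rect [ 641.8 -159.2] [15.5 20.2] 12.4 circ [ 640.2 -158.9] 10.9 zmed 0.117
side lid 316 rect [ 637.9 -153.7] [84.7 80.6] 37.7 circ [ 639.4 -156.6] 44.2 zmed 0.104
side honey 610 rect [446.  212.6] [61.2 60.8] 10.5 circ [446.4 212.4] 32.1 zmed 0.094
side small 267 rect [435.8  84.8] [69.2 70.2] 66.6 circ [435.5  83.2] 36.4 zmed 0.016
side med 264 rect [639.5  95.8] [87.9 87.2] 18.4 circ [639.3  95.7] 45.4 zmed 0.016
side large 425 rect [635.5 214.1] [110.4 112. ] 41.6 circ [636.5 214.7] 58.2 zmed 0.016
```

View pics/both.png

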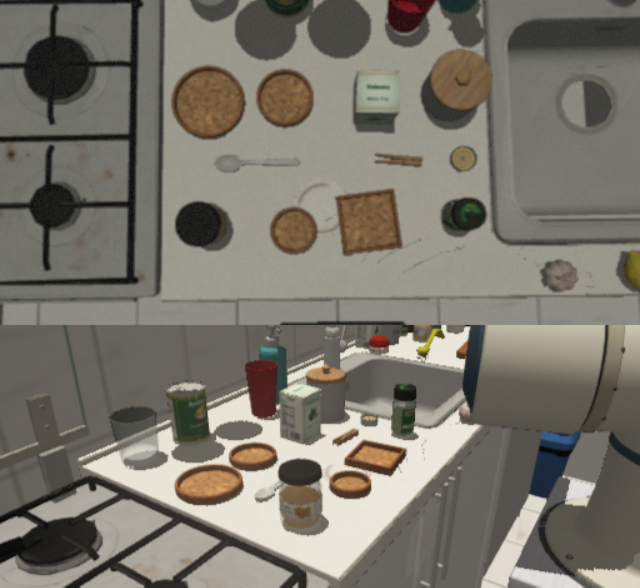

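```bash
python3 -m crank '1 0.6 -1 0 0 0 0.85;1 0.6 -1 0 0 0 0.85;1 0.6 -1 0 0 0 0.85;1 0.6 -1 0 0 0 0.85;1 0.6 -1 0 0 0 0.85;1 0.6 -1 0 0 0 0.85;1 0.6 -1 0 0 0 0;1 0.6 -1 0 0 0 0' 30
```

```text
clock: 2.1
position: [0.3136, -0.4004, 0.4048]
eef_rot: [[1.0, -0.0, 0.0], [-0.0, -1.0, -0.0], [0.0, 0.0, -1.0]]
ft_force: [-0.7, 0.5, 0.2]
finger_gap: 0.0912
grip_force: 0.0
```

```bash
python3 -m crank '1 0.8 -1 0 0 0 0;1 0.8 -1 0 0 0 0;1 0.8 -1 0 0 0 0;1 0.8 -1 0.2 0 0 0;1 0.8 -1 0.2 0 0 0;1 0.8 -1 0.2 0 0 0;1 0.8 -1 0.2 0 0 0;1 0.8 -1 0.2 0 0 0'; python3 -m crank '1 0 -1 0 0 0 0;1 0 -1 0 0 0 0;1 0 -1 0 0 0 0;1 0 0 0 0 0 0;1 0 0 0 0 0 0'
```

```text
clock: 3.1
position: [0.4419, -0.2404, 0.3847]
eef_rot: [[1.0, -0.0, 0.0], [-0.0, -1.0, -0.0], [0.0, 0.0, -1.0]]
ft_force: [-0.5, -0.1, -1.0]
finger_gap: 0.0909
grip_force: 0.0
clock: 3.72
position: [0.4414, -0.1812, 0.3849]
eef_rot: [[1.0, 0.0, 0.0], [0.0, -1.0, -0.0], [0.0, 0.0, -1.0]]
ft_force: [0.5, -0.4, -0.4]
finger_gap: 0.0909
grip_force: 0.0
```

```bash
cat >> h.py <<'E'
def look(n,zlo,zhi,cam='wrist',x=None,r=.07):
    cal=arm.get_calibration(cam); p,d=arm.capture(cam); P=pts(cam,d>0,d,cal)
    m=(P[:,2]>zlo)&(P[:,2]<zhi)
    if x is not None: m&=np.hypot(P[:,0]-x[0],P[:,1]-x[1])<r
    Q=P[m]; cv2.imwrite(f'pics/{n}.png',p)
    if len(Q)<4: print(n,'few',len(Q));return
    a=(Q[:,:2]*1000).astype(np.float32); R=cv2.minAreaRect(a);C=cv2.minEnclosingCircle(a)
    print(n,len(Q),'rect',np.round(R[0],1),np.round(R[1],1),round(R[2],1),'circ',np.round(C[0],1),round(C[1],1),'z',np.median(Q[:,2]).round(3))
E
python3 - <<'E'
from h import *
look('w_spice',.09,.115,x=(.456,-.160))
E
```

```text
w_spice 1654 rect [ 457.5 -162.7] [43.9 43.8] 90.0 circ [ 457.5 -162.7] 22.5 z 0.104
```

View pics/w_spice.png

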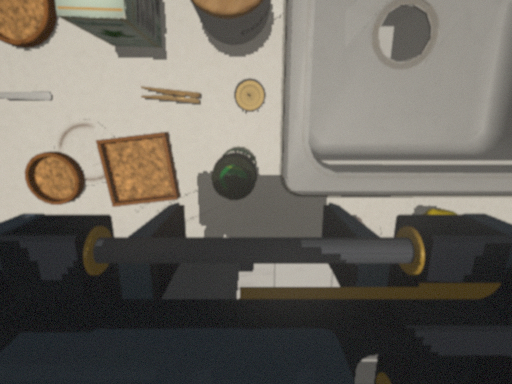

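```bash
python3 -m crank '1 0.78 -0.96 0 0 0 0;1 0 0 1 0 0 0;1 0 0 1 0 0 0;1 0 0 1 0 0 0;1 0 0 1 0 0 0;1 0 0 1 0 0 0;1 0 0 1 0 0 0;1 0 0 0.9 0 0 0'; python3 -m crank '-1 0 0 0 0 0 0;-1 0 0 0 0 0 0;-1 0 0 0 0 0 0;-1 0 0 0 0 0 0;-1 0 0 0 0 0 0;-1 0 0 0 0 0 0' 25
```

```text
clock: 4.78
position: [0.457, -0.1626, 0.246]
eef_rot: [[1.0, -0.001, 0.0], [-0.001, -1.0, -0.0], [0.0, 0.0, -1.0]]
ft_force: [0.3, 0.2, 0.1]
finger_gap: 0.0912
grip_force: 0.0
clock: 5.52
position: [0.457, -0.1619, 0.247]
eef_rot: [[1.0, -0.0, 0.0], [-0.0, -1.0, -0.0], [0.0, 0.0, -1.0]]
ft_force: [-0.1, 0.2, 4.5]
finger_gap: 0.0444
grip_force: 25.0
```

```bash
python3 -m crank '-1 0 0 -0.5 0 0 0;-1 0 0 -1 0 0 0;-1 0 -0.5 -0.5 0 0 0;-1 -0.2 -1 0 0 0 0;-1 -0.2 -1 0 0 0 0;-1 -0.2 -1 0 0 0 0;-1 -0.2 -1 0 0 0 0;-1 -0.2 -1 0 0 0 0'; python3 -m crank '-1 0 -1 0 0 0 0;-1 0 -1 0 0 0 0;-1 0 -1 0 0 0 0;-1 0 -1 0 0 0 0;-1 0 -1 0 0 0 0;-1 0 -1 0 0 0 0;-1 0 -0.75 0 0 0 0;-1 0 0 0 0 0 0'
```

```text
clock: 6.52
position: [0.4361, -0.05, 0.2862]
eef_rot: [[1.0, 0.001, -0.001], [0.001, -1.0, 0.0], [-0.001, -0.0, -1.0]]
ft_force: [-0.4, 0.1, -1.8]
finger_gap: 0.0448
grip_force: 25.0
clock: 7.52
position: [0.4365, 0.0842, 0.2864]
eef_rot: [[1.0, 0.002, -0.001], [0.002, -1.0, -0.0], [-0.001, 0.0, -1.0]]
ft_force: [0.1, 0.8, -0.7]
finger_gap: 0.0447
grip_force: 25.0
```

```bash
python3 - <<'E'
from h import *
look('w_small',.011,.022,x=(.437,.083),r=.045)
E
```

```text
w_small 781 rect [446.3  82.8] [69.2 52.6] 89.6 circ [437.9  82.8] 35.2 z 0.015
```

```bash
python3 -m crank '-1 0.05 0.07 0.8 0 0 0;-1 0 0 0.5 0 0 0;-1 0 0 0.2 0 0 0;-1 0 0 0.1 0 0 0;-1 0 0 0.05 0 0 0;-1 0 0 0 0 0 0'
```

```text
clock: 8.32
position: [0.438, 0.0817, 0.2539]
eef_rot: [[1.0, -0.0, 0.0], [-0.0, -1.0, 0.0], [0.0, -0.0, -1.0]]
ft_force: [1.1, 0.2, -0.8]
finger_gap: 0.0441
grip_force: 25.0
```

```bash
python3 -m crank '-1 0 0 0.05 0 0 0;-1 0 0 0.05 0 0 0;-1 0 0 0 0 0 0'
```

```text
clock: 8.7
position: [0.4381, 0.0818, 0.2519]
eef_rot: [[1.0, -0.0, 0.0], [-0.0, -1.0, 0.0], [0.0, -0.0, -1.0]]
ft_force: [-0.3, 1.0, 3.7]
finger_gap: 0.0444
grip_force: 25.0
```

```bash
python3 -m crank '0 0 0 0 0 0 0;1 0 0 0 0 0 0;1 0 0 0 0 0 0;1 0 0 -0.5 0 0 0;1 0 0 -1 0 0 0;1 0 0 -1 0 0 0;1 0 0 -1 0 0 0;1 0 -0.5 -0.5 0 0 0'; python3 -m crank '1 0.07 -1 0 0 0 0;1 0.07 -1 0 0 0 0;1 0.07 -1 0 0 0 0;1 0.07 -1 0 0 0 0;1 0.07 -1 0 0 0 0;1 0.07 -0.95 0 0 0 0;1 0 0 0 0 0 0'; python3 - <<'E'
from h import *
look('w_h',.085,.1,x=(.448,.211),r=.05)
look('w_sp2',.1,.12,x=(.437,.083),r=.05)
E
```

```text
clock: 9.7
position: [0.4381, 0.0918, 0.3331]
eef_rot: [[1.0, -0.001, 0.002], [-0.001, -1.0, 0.0], [0.002, -0.0, -1.0]]
ft_force: [-0.2, -0.1, 0.3]
finger_gap: 0.0914
grip_force: 0.0
clock: 10.58
position: [0.4463, 0.212, 0.3317]
eef_rot: [[1.0, 0.001, 0.0], [0.001, -1.0, 0.0], [0.0, -0.0, -1.0]]
ft_force: [-0.3, -0.8, 0.7]
finger_gap: 0.0912
grip_force: 0.0
w_h 4212 rect [449.5 211. ] [62.  61.7] 42.4 circ [449.1 210.8] 31.6 z 0.093
w_sp2 1184 rect [445.6  86.1] [27.  45.1] 31.5 circ [439.1  82.1] 22.7 z 0.109
```

```bash
python3 -m crank '1 0.12 0.06 0.4 0 0 0;1 0 0 1 0 0 0;1 0 0 1 0 0 0;1 0 0 1 0 0 0;1 0 0 0.8 0 0 0;1 0 0 0.2 0 0 0;-1 0 0 0 0 0 0;-1 0 0 0 0 0 0' 40;  python3 -m crank '-1 0 0 0 0 0 0;-1 0 0 0 0 0 0;-1 0 0 0 0 0 0;-1 0 0 0 0 0 0' 40
```

```text
clock: 11.68
position: [0.449, 0.2095, 0.2442]
eef_rot: [[1.0, -0.0, 0.001], [-0.0, -1.0, 0.0], [0.001, -0.0, -1.0]]
ft_force: [-0.1, -1.3, -0.4]
finger_gap: 0.0742
grip_force: 0.0
clock: 12.18
position: [0.449, 0.2096, 0.2441]
eef_rot: [[1.0, -0.0, 0.001], [-0.0, -1.0, 0.0], [0.001, -0.0, -1.0]]
ft_force: [-0.4, 1.8, 6.9]
finger_gap: 0.0626
grip_force: 40.0
```

```bash
python3 -m crank '-1 0 0 -0.5 0 0 0;-1 0 0 -1 0 0 0;-1 0.5 0.3 -0.5 0 0 0;-1 1 0.6 0 0 0 0;-1 1 0.6 0 0 0 0;-1 1 0.6 0 0 0 0;-1 1 0.6 0 0 0 0;-1 1 0.6 0 0 0 0'; python3 -m crank '-1 1 0.6 0 0 0 0;-1 1 0.6 0 0 0 0;-1 1 0.6 0 0 0 0;-1 0.8 0.5 0 0 0 0;-1 0.3 0.18 0 0 0 0;-1 0 0 0 0 0 0'; python3 - <<'E'
from h import *
look('w_med',.011,.022,x=(.64,.094),r=.052)
E
```

```text
clock: 13.18
position: [0.5604, 0.1421, 0.2831]
eef_rot: [[1.0, -0.001, -0.001], [-0.001, -1.0, -0.0], [-0.001, 0.0, -1.0]]
ft_force: [0.4, 0.4, -3.0]
finger_gap: 0.0623
grip_force: 40.0
clock: 13.92
position: [0.641, 0.0933, 0.2832]
eef_rot: [[1.0, -0.001, -0.001], [-0.001, -1.0, 0.0], [-0.001, -0.0, -1.0]]
ft_force: [-0.9, 1.2, -2.5]
finger_gap: 0.0625
grip_force: 40.0
w_med 938 rect [658.1  94.3] [56.7 87.6] 1.2 circ [642.7  93.9] 44.2 z 0.015
```

```bash
python3 -m crank '-1 0.06 -0.04 0.8 0 0 0;-1 0 0 0.5 0 0 0;-1 0 0 0.2 0 0 0;-1 0 0 0.1 0 0 0;-1 0 0 0.05 0 0 0;-1 0 0 0.05 0 0 0;-1 0 0 0 0 0 0'
```

```text
clock: 14.85
position: [0.642, 0.0946, 0.2498]
eef_rot: [[1.0, -0.0, 0.0], [-0.0, -1.0, -0.0], [0.0, 0.0, -1.0]]
ft_force: [-0.2, -0.2, -3.9]
finger_gap: 0.0622
grip_force: 40.0
```

```bash
python3 -m crank '-1 0 0 0.05 0 0 0;-1 0 0 0 0 0 0'
```

```text
clock: 15.1
position: [0.6421, 0.0947, 0.2491]
eef_rot: [[1.0, -0.0, 0.001], [-0.0, -1.0, 0.0], [0.001, -0.0, -1.0]]
ft_force: [0.5, 1.0, 2.8]
finger_gap: 0.0624
grip_force: 40.0
```

```bash
python3 -m crank '0.8 0 0 0 0 0 0;1 0 0 0 0 0 0;1 0 0 -0.5 0 0 0;1 0 0 -1 0 0 0;1 0 0 -1 0 0 0;1 0 0 -1 0 0 0;1 0 0 -1 0 0 0;1 0 0.5 -0.3 0 0 0'; python3 -m crank '1 0 1 0 0 0 0;1 0 1 0 0 0 0;1 0 1 0 0 0 0;1 0 1 0 0 0 0;1 0 1 0 0 0 0;1 0 1 0 0 0 0;1 0 1 0 0 0 0;1 0 1 0 0 0 0'; python3 -m crank '1 0 1 0 0 0 0;1 0 1 0 0 0 0;1 0 1 0 0 0 0;1 0 1 0 0 0 0;1 0 0.2 0 0 0 0;1 0 0 0 0 0 0';  python3 - <<'E'
from h import *
look('w_knob',.112,.13,x=(.643,-.158),r=.03)
look('w_lid',.095,.11,x=(.643,-.158),r=.055)
look('w_cart',.093,.11,x=(.628,-.042),r=.055)
look('w_hon2',.092,.11,x=(.642,.094),r=.055,cam='top')
look('w_spi2',.1,.12,x=(.437,.083),r=.055,cam='top')
E
```

```text
clock: 16.1
position: [0.6422, 0.0848, 0.3464]
eef_rot: [[1.0, 0.001, 0.002], [0.001, -1.0, 0.0], [0.002, -0.0, -1.0]]
ft_force: [0.6, 0.2, -0.8]
finger_gap: 0.091
grip_force: 0.0
clock: 17.1
position: [0.642, -0.0767, 0.3447]
eef_rot: [[1.0, -0.0, 0.0], [-0.0, -1.0, -0.0], [0.0, 0.0, -1.0]]
ft_force: [0.9, -0.0, 0.2]
finger_gap: 0.0912
grip_force: 0.0
clock: 17.85
position: [0.6419, -0.1594, 0.3446]
eef_rot: [[1.0, -0.001, -0.0], [-0.001, -1.0, 0.0], [-0.0, -0.0, -1.0]]
ft_force: [0.4, 0.1, -0.2]
finger_gap: 0.0908
grip_force: 0.0
w_knob 441 rect [ 643.5 -158.7] [18.6 19. ] 36.7 circ [ 643.3 -158.8] 9.8 z 0.116
w_lid 6635 rect [ 648.8 -158.8] [85.9 75.5] 89.7 circ [ 643.1 -158.4] 43.5 z 0.102
w_cart 2877 rect [634.9 -43.3] [60.9 48.4] 88.1 circ [643.4 -43.7] 33.2 z 0.1
w_hon2 994 rect [640.8  95.2] [62.2 61.1] 42.0 circ [641.2  95. ] 31.5 z 0.098
w_spi2 299 rect [447.6  77.4] [43.2 23.3] 70.8 circ [439.8  80. ] 21.8 z 0.109
```

```bash
python3 -m crank '1 0.07 -0.03 0.4 0 0 0;1 0 0 1 0 0 0;1 0 0 0.7 0 0 0;1 0 0 0.25 0 0 0;-1 0 0 0 0 0 0;-1 0 0 0 0 0 0;-1 0 0 0 0 0 0;-1 0 0 0 0 0 0' 50;  python3 -m crank '-1 0 0 0 0 0 0;-1 0 0 0 0 0 0;-1 0 0 0 0 0 0;-1 0 0 0 0 0 0' 50
```

```text
clock: 19.1
position: [0.6434, -0.1588, 0.2981]
eef_rot: [[1.0, -0.0, 0.001], [-0.0, -1.0, -0.0], [0.001, 0.0, -1.0]]
ft_force: [-0.0, -0.3, -0.2]
finger_gap: 0.0541
grip_force: 0.0
clock: 19.6
position: [0.6434, -0.1586, 0.2977]
eef_rot: [[1.0, -0.0, -0.0], [-0.0, -1.0, 0.0], [-0.0, -0.0, -1.0]]
ft_force: [0.2, 1.3, 1.1]
finger_gap: 0.0157
grip_force: 50.0
```

```bash
python3 -m crank '-1 0 0 -0.2 0 0 0;-1 0 0 -0.5 0 0 0;-1 0 0 -0.3 0 0 0;-1 0 0 0 0 0 0'; python3 - <<'E'
from h import *
look('s_can',.1,.14,cam='side',x=(.643,-.158),r=.055)
a=cv2.imread('pics/s_can.png')[100:240,180:340]; cv2.imwrite('pics/s_can2.png',cv2.resize(a,None,fx=4,fy=4))
E
```

```text
clock: 20.1
position: [0.6435, -0.1588, 0.3185]
eef_rot: [[1.0, -0.0, 0.001], [-0.0, -1.0, -0.0], [0.001, 0.0, -1.0]]
ft_force: [-1.3, 0.3, -4.1]
finger_gap: 0.016
grip_force: 50.0
s_can 509 rect [ 636.8 -151.4] [83.1 75.2] 35.2 circ [ 640.1 -154.3] 42.8 z 0.122
```

View pics/s_can2.png

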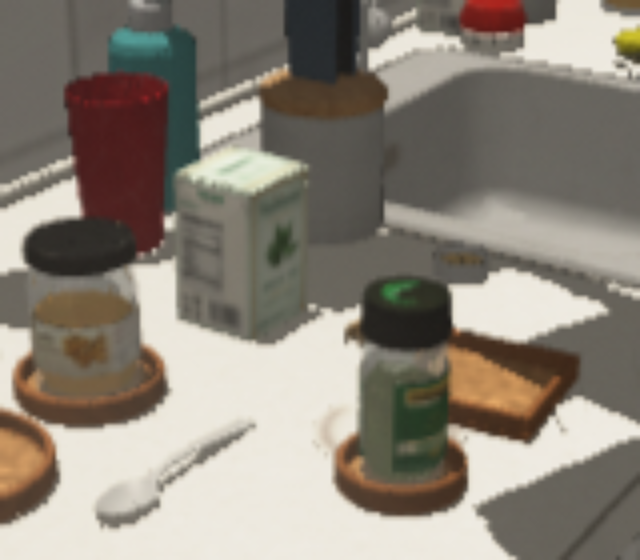

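```bash
python3 -m crank '-1 0 0 -0.5 0 0 0;-1 0 0 -1 0 0 0;-1 0 0 -1 0 0 0;-1 -0.3 0 -1 0 0 0;-1 -0.3 0 -1 0 0 0;-1 -0.3 -0.3 -0.5 0 0 0;-1 0 -0.6 0 0 0 0;-1 0 -0.9 0 0 0 0' 55; python3 -m crank '-1 0 -1 0 0 0 0;-1 0 -1 0 0 0 0;-1 0 -1 0 0 0 0;-1 0 -1 0 0 0 0;-1 0 -1 0 0 0 0;-1 0 -1 0 0 0 0;-1 0 -1 0 0 0 0;-1 0 -1 0 0 0 0'; python3 -m crank '-1 0 -1 0 0 0 0;-1 0 -1 0 0 0 0;-1 0 -1 0 0 0 0;-1 0.1 -1 0 0 0 0;-1 0.1 -1 0 0 0 0;-1 0.2 -0.9 0 0 0 0;-1 0.2 -0.6 0 0 0 0;-1 0 0 0 0 0 0'
```

```text
clock: 21.15
position: [0.6252, -0.1217, 0.4171]
eef_rot: [[1.0, -0.001, -0.001], [-0.001, -1.0, 0.0], [-0.001, -0.0, -1.0]]
ft_force: [0.4, 0.8, -4.4]
finger_gap: 0.0157
grip_force: 55.0
clock: 22.15
position: [0.6254, 0.0386, 0.4177]
eef_rot: [[1.0, -0.0, 0.0], [-0.0, -1.0, 0.0], [0.0, -0.0, -1.0]]
ft_force: [0.7, -0.2, -4.5]
finger_gap: 0.0159
grip_force: 55.0
clock: 23.15
position: [0.6377, 0.168, 0.4175]
eef_rot: [[1.0, 0.001, 0.0], [0.001, -1.0, -0.0], [0.0, 0.0, -1.0]]
ft_force: [0.7, -0.6, -4.1]
finger_gap: 0.0158
grip_force: 55.0
```

```bash
python3 -m crank '-1 0 -1 0 0 0 0;-1 0 -0.9 0 0 0 0;-1 0 -0.37 0 0 0 0;-1 0 0 1 0 0 0;-1 0 0 1 0 0 0;-1 0 0 1 0 0 0;-1 0 0 0.5 0 0 0;-1 0 0 0 0 0 0'; python3 - <<'E'
from h import *
look('w_lar',.011,.022,x=(.637,.213),r=.062)
look('t_lid',.12,.16,x=(.637,.213),r=.06,cam='top')
look('w_lid2',.12,.16,x=(.637,.213),r=.06)
a=cv2.imread('pics/w_lar.png');b=cv2.imread('pics/t_lid.png')
cv2.imwrite('pics/lar.png',np.vstack([a[:220],cv2.resize(b[60:260,50:290],(512,380))]))
E
```

```text
clock: 24.15
position: [0.6374, 0.2127, 0.3474]
eef_rot: [[1.0, -0.0, -0.001], [-0.0, -1.0, -0.0], [-0.001, 0.0, -1.0]]
ft_force: [-0.7, -0.2, -4.1]
finger_gap: 0.0154
grip_force: 55.0
w_lar 663 rect [665.3 213.3] [ 56.8 112.2] 1.0 circ [639.3 212.9] 56.1 z 0.015
t_lid 502 rect [636.2 184.5] [30.2 78.3] 86.4 circ [636.9 195.7] 39.2 z 0.151
w_lid2 5381 rect [642.5 216.1] [74.1 82.8] 57.2 circ [638.1 212.1] 43.2 z 0.152
```

View pics/lar.png

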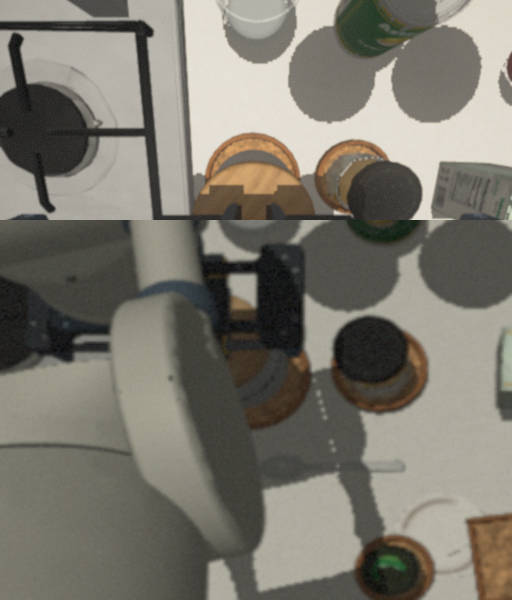

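```bash
python3 -m crank '-1 0.05 0 0.8 0 0 0;-1 0 0 0.7 0 0 0;-1 0 0 0.35 0 0 0;-1 0 0 0.15 0 0 0;-1 0 0 0.08 0 0 0;-1 0 0 0.05 0 0 0;-1 0 0 0.05 0 0 0;-1 0 0 0 0 0 0'
```

```text
clock: 25.3
position: [0.6384, 0.2127, 0.3042]
eef_rot: [[1.0, -0.0, 0.0], [-0.0, -1.0, 0.0], [0.0, -0.0, -1.0]]
ft_force: [0.3, 0.4, -4.5]
finger_gap: 0.0161
grip_force: 55.0
```

```bash
python3 -m crank '-1 0 0 0.05 0 0 0;-1 0 0 0 0 0 0;-1 0 0 0 0 0 0'
```

```text
clock: 25.68
position: [0.6384, 0.2127, 0.3031]
eef_rot: [[1.0, -0.0, -0.0], [-0.0, -1.0, -0.0], [-0.0, 0.0, -1.0]]
ft_force: [-0.8, 0.6, -4.7]
finger_gap: 0.0157
grip_force: 55.0
```

```bash
python3 -m crank '-1 0 0 0.05 0 0 0;-1 0 0 0 0 0 0'
```

```text
clock: 25.92
position: [0.6385, 0.2128, 0.3025]
eef_rot: [[1.0, -0.0, 0.001], [-0.0, -1.0, 0.0], [0.001, -0.0, -1.0]]
ft_force: [-0.0, 1.5, 1.3]
finger_gap: 0.0156
grip_force: 55.0
```

```bash
python3 -m crank '0 0 0 0 0 0 0;1 0 0 0 0 0 0;1 0 0 0 0 0 0;1 0 0 -0.6 0 0 0;1 0 0 -1 0 0 0;1 0 0.5 -0.7 0 0 0;1 0 1 0 0 0 0;1 0 1 0 0 0 0'; python3 -m crank '1 0 1 0 0 0 0;1 0 1 0 0 0 0;1 0 1 0 0 0 0;1 0 1 0 0 0 0;1 -0.2 1 0 0 0 0;1 -0.2 1 0 0 0 0;1 -0.2 1 0 0 0 0;1 -0.2 1 0 0 0 0';python3 -m crank '1 0 1 0 0 0 0;1 0 1 0 0 0 0;1 0 0.3 0 0 0 0;1 0 0 0 0 0 0'; python3 - <<'E'
from h import *
look('w_cart',.093,.11,x=(.628,-.042),r=.055)
look('t_can',.1,.116,x=(.638,.213),r=.055,cam='top')
look('t_knob',.117,.13,x=(.638,.213),r=.025,cam='top')
E
```

```text
clock: 26.92
position: [0.6382, 0.1608, 0.3477]
eef_rot: [[1.0, -0.001, -0.001], [-0.001, -1.0, -0.0], [-0.001, 0.0, -1.0]]
ft_force: [0.4, -0.9, -0.0]
finger_gap: 0.0904
grip_force: 0.0
clock: 27.92
position: [0.622, 0.0014, 0.3482]
eef_rot: [[1.0, -0.0, 0.0], [-0.0, -1.0, -0.0], [0.0, 0.0, -1.0]]
ft_force: [-0.2, 0.4, -0.4]
finger_gap: 0.0914
grip_force: 0.0
clock: 28.42
position: [0.6224, -0.0436, 0.3481]
eef_rot: [[1.0, -0.001, -0.0], [-0.001, -1.0, 0.0], [-0.0, -0.0, -1.0]]
ft_force: [1.4, 0.3, 0.5]
finger_gap: 0.0912
grip_force: 0.0
w_cart 4640 rect [628.8 -42.5] [60.5 60.6] 87.8 circ [628.2 -42.7] 41.9 z 0.1
t_can 1809 rect [637.4 212.3] [84.8 85.8] 0.7 circ [638.4 212.2] 43.6 z 0.107
t_knob 102 rect [638.3 211.9] [18.6 17.5] 78.5 circ [638.5 212.2] 10.1 z 0.121
```

```bash
python3 -m crank '1 0.32 -0.05 0.3 0 0 0.48;1 0 0 1 0 0 0;1 0 0 1 0 0 0;1 0 0 1 0 0 0;1 0 0 1 0 0 0;1 0 0 0.8 0 0 0;1 0 0 0.2 0 0 0;-1 0 0 0 0 0 0' 15;  python3 -m crank '-1 0 0 0 0 0 0;-1 0 0 0 0 0 0;-1 0 0 0 0 0 0;-1 0 0 0 0 0 0;-1 0 0 0 0 0 0'
```

```text
clock: 29.58
position: [0.6289, -0.0422, 0.2423]
eef_rot: [[0.999, -0.038, 0.0], [-0.038, -0.999, -0.0], [0.0, 0.0, -1.0]]
ft_force: [0.2, -0.4, 0.6]
finger_gap: 0.0834
grip_force: 0.0
clock: 30.2
position: [0.6289, -0.0424, 0.2427]
eef_rot: [[0.999, -0.039, 0.001], [-0.039, -0.999, -0.0], [0.001, 0.0, -1.0]]
ft_force: [-1.8, 0.4, 6.2]
finger_gap: 0.063
grip_force: 15.0
```

```bash
python3 -m crank '-1 0 0 -0.5 0 0 0;-1 0 0 -1 0 0 0;-1 -0.5 0 -0.5 0 0 0;-1 -1 0 0 0 0 -0.49;-1 -1 0 0 0 0 -0.49;-1 -1 0 0 0 0 -0.49;-1 -1 0 0 0 0 -0.49;-1 -1 0 0 0 0 0'; python3 -m crank '-1 -1 -0.5 0 0 0 0;-1 -1 -0.5 0 0 0 0;-1 -0.9 -0.3 0 0 0 0;-1 -0.5 0 0 0 0 0;-1 0 0 0 0 0 0'; python3 - <<'E'
from h import *
look('w_sq',.011,.022,x=(.448,-.031),r=.065)
look('t_sq',.011,.022,x=(.448,-.031),r=.065,cam='top')
E
```

```text
clock: 31.2
position: [0.5176, -0.0458, 0.2823]
eef_rot: [[0.993, 0.119, -0.0], [0.119, -0.993, 0.0], [-0.0, -0.0, -1.0]]
ft_force: [-0.4, 0.1, -0.2]
finger_gap: 0.0631
grip_force: 15.0
clock: 31.82
position: [0.448, -0.0283, 0.2823]
eef_rot: [[0.993, 0.118, 0.0], [0.118, -0.993, -0.0], [0.0, 0.0, -1.0]]
ft_force: [0.3, -0.8, -0.8]
finger_gap: 0.0631
grip_force: 15.0
w_sq 922 rect [474.7 -27.9] [37.2 89.1] 6.5 circ [474.1 -28.3] 47.7 z 0.015
t_sq few 0
```

```bash
python3 -m crank '-1 0.03 0.13 0.6 0 0 0;-1 0 0 0.6 0 0 0;-1 0 0 0.3 0 0 0;-1 0 0 0.1 0 0 0;-1 0 0 0.05 0 0 0;-1 0 0 0.05 0 0 0;-1 0 0 0 0 0 0'
```

```text
clock: 32.8
position: [0.4494, -0.0306, 0.2483]
eef_rot: [[0.993, 0.118, 0.0], [0.118, -0.993, -0.0], [0.0, 0.0, -1.0]]
ft_force: [1.1, -1.0, 0.0]
finger_gap: 0.063
grip_force: 15.0
```

```bash
python3 -m crank '-1 0 0 0.05 0 0 0;-1 0 0 0 0 0 0'
```

```text
clock: 33.05
position: [0.4494, -0.0306, 0.2474]
eef_rot: [[0.993, 0.118, 0.001], [0.118, -0.993, -0.0], [0.001, 0.0, -1.0]]
ft_force: [-0.8, 0.2, 5.6]
finger_gap: 0.0631
grip_force: 15.0
```

```bash
python3 -m crank '0.8 0 0 0 0 0 0;1 0 0 0 0 0 0;1 0 0 -0.5 0 0 0;1 0 0 -1 0 0 0;1 0 0 -1 0 0 0;1 0 0 -1 0 0 0;1 0 0 -1 0 0 0;1 0 0 -1 0 0 0'; python3 -m crank '1 -0.5 1 -0.3 0 0 0;1 -0.5 1 -0.3 0 0 0;1 -0.3 1 0 0 0 0;1 0 1 0 0 0 0;1 0 1 0 0 0 0;1 0 1 0 0 0 0;1 0 1 0 0 0 0;1 0 1 0 0 0 0';python3 -m crank '1 0 1 0 0 0 0;1 0 1 0 0 0 0;1 0 1 0 0 0 0;1 0 1 0 0 0 0;1 0 1 0 0 0 0;1 0 0 0 0 0 0;1 0 0 0 0 0 0'; python3 - <<'E'
from h import *
look('f_sp',.1,.12,x=(.437,.083),r=.05,cam='top')
look('f_ho',.09,.11,x=(.641,.094),r=.05,cam='top')
look('f_ca',.1,.114,x=(.638,.213),r=.055,cam='top')
look('f_te',.095,.115,x=(.449,-.031),r=.055,cam='top')
look('f_s',.1,.12,x=(.437,.083),r=.05,cam='side')
a=cv2.imread('pics/f_te.png');b=cv2.imread('pics/f_s.png')
cv2.imwrite('pics/fin.png',cv2.resize(np.vstack([a[80:290],b[90:300]]),None,fx=1.4,fy=1.4))
E
```

```text
clock: 34.05
position: [0.4491, -0.0306, 0.3584]
eef_rot: [[0.993, 0.118, 0.0], [0.118, -0.993, -0.0], [0.0, 0.0, -1.0]]
ft_force: [0.7, 0.2, 0.8]
finger_gap: 0.0913
grip_force: 0.0
clock: 35.05
position: [0.4425, -0.1938, 0.3692]
eef_rot: [[0.993, 0.118, 0.0], [0.118, -0.993, -0.0], [0.0, 0.0, -1.0]]
ft_force: [0.2, 0.7, -0.1]
finger_gap: 0.0914
grip_force: 0.0
clock: 35.92
position: [0.454, -0.2917, 0.369]
eef_rot: [[0.993, 0.118, -0.0], [0.118, -0.993, 0.001], [-0.0, -0.001, -1.0]]
ft_force: [0.5, -0.0, -0.1]
finger_gap: 0.0914
grip_force: 0.0
f_sp 550 rect [438.   80.9] [43.2 43.4] 25.7 circ [437.8  81.3] 22.6 z 0.11
f_ho 1008 rect [641.1  95. ] [61.4 61.8] 78.3 circ [640.8  95.1] 31.5 z 0.098
f_ca 1805 rect [637.3 212.7] [86.2 85.5] 88.9 circ [638.2 212.1] 43.9 z 0.107
f_te 1284 rect [448.6 -32.1] [60.7 61.1] 5.9 circ [448.9 -31.8] 41.3 z 0.105
f_s 266 rect [436.   83.2] [44.1 43.3] 33.6 circ [435.8  82.3] 24.1 z 0.11
```

View pics/fin.png

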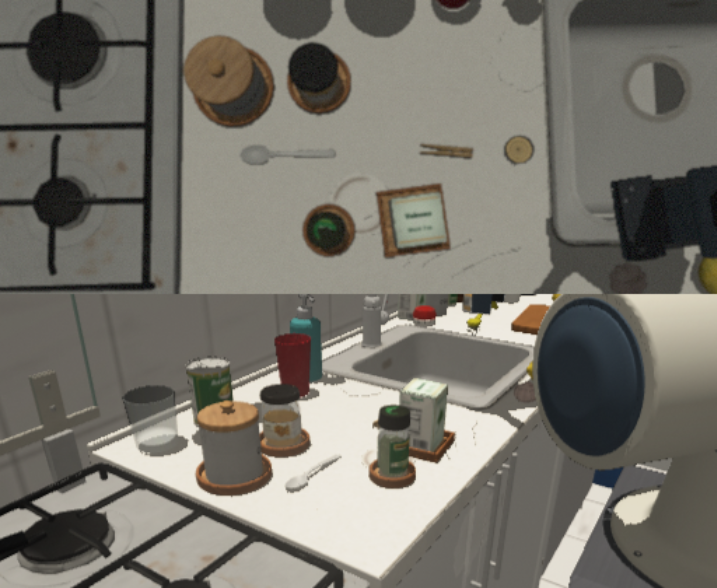

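All four things stand upright in their matching stands, each 5 mm above its earlier height. The teaspoon (290,154) and tea light (519,149) are where they were.

```bash
python3 -c "
from plant import arm
print(arm.job_done())"
```

```text
the job is handed in; nothing more can be done
None
```

The job is handed in at about 36 s: the spice jar, honey jar, canister and tea carton each stand upright on the floor of their matching stands, and the teaspoon and tea light were left alone.

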